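# Fit the dust filter to the bench air coupling

### The job

Fit the blue-capped dust filter to the upright air coupling: draw the coupling's spring sleeve back (down) until it stays back by itself, then take the filter from the wooden rack and press its nose firmly but gently into the coupling until it is fully home and the sleeve springs forward (up) again and locks it. Never press so hard that the coupling's rubber mount is squashed nearly to its stop, leave the orange-capped plug in the rack and leave the other things on the bench undisturbed.

Things in the scene. Friction and masses are not known exactly. Their poses are not given: they have to be found in the camera images.
- air_outlet: grey manifold block fixed to the bench, 104 x 90 x 20 mm, origin at the centre of its underside; the upright coupling stands on it, its axis through this origin: a 28 mm steel tube with a red band near its mouth, in a 44 mm brass sleeve, on a black rubber bellows. Three pawls 20 mm below the mouth bar the bore while the sleeve is forward; drawing the sleeve back draws them out
- mouth (a point): centre of the coupling's open mouth, at the top of the steel tube, 100 mm above the bench at rest; z up along the bore. It sinks with the rubber mount. Bore 17.2 mm wide, with a funnel 5 mm deep that is 22 mm wide at the top
- rubber_mount (a joint): how far (m) the whole coupling has sunk on its soft rubber mount: 0 at rest, first yields at 1 N, then about 1.4 N per mm of downward push, so it sinks several mm before a sleeve or a filter is home; 0.018 is its hard stop; keep it under 0.016 (23 N)
- sleeve_centre (a point): centre of the knurled brass sleeve round the coupling: a ring of 44 mm outer diameter and 32 mm height, this point half-way up on the axis, 78 mm above the bench at rest. Its top is 6 mm below the mouth while forward; from 35 mm above the bench the space round it is free for fingers
- lock_sleeve (a joint): how far (m) the sleeve is drawn back (down the tube, from the mouth): 0 fully forward (up), 0.010 fully back. Its spring pushes it forward with 4.5 N at 0, 8 N at 0.010. It must go back 0.008 or more to catch; let go it then rests at about 0.006, with the red band uncovered. It springs forward by itself when a filter is pressed home
- valve (a joint): height (m) of the blue valve piston in the bore: 0 until the sleeve is drawn back; about +0.0047 (face 18 mm below the mouth) once popped up, when it holds the pawls out so that the sleeve stays back; about -0.006 to -0.009 with a filter home. The nose presses it down; with the pawls' friction this takes roughly 8 to 12 N
- fitting_rack: fixed wooden block 60 x 150 x 38 mm (its own x, y, z), origin at the centre of its underside; two holes 18 mm wide, 35 mm deep, at y = +42 and -42 mm in its own frame; the filter stands in one, the orange-capped plug in the other
- filter_centre (a point): the dust filter, loose, 0.14 kg, upright; this point is on its axis, 19.5 mm above its shoulder's underside, in mid grip. From that underside up: brass shoulder 26 mm wide to 6 mm, ringed aluminium grip 24 mm wide to 33 mm, blue cap 29 mm wide to 46 mm. Below: brass nose 16 mm wide, 31 mm long, chamfered tip, groove for the pawls 16.5 to 24 mm down
- filter_shoulder (a point): centre of the underside of the filter's shoulder, which lands on the rim of the coupling's mouth when pressed home; z up along the filter
- blank_plug: orange-capped blank plug, loose, stays in the other hole; 26 mm diameter, stands 23 mm above the rack; origin at its shoulder's underside, on the rack's top
- watch_loupe: black eyepiece loupe, 36 mm diameter, 39 mm high, loose bystander, origin at the centre of its underside
- dropper_bottle: brown dropper bottle, 32 mm diameter, 94 mm high, loose bystander, origin at the centre of its underside
- palette_dish: white porcelain dish, 68 mm diameter, 15 mm high, loose bystander, origin at the centre of its underside
- weight_2: dark covered weight with a brass knob, 30 x 50 x 47 mm, loose bystander, origin at the centre of its underside

How it is judged:
By the outcome, as a careful person would: the job done as asked, in the order asked, and still so for the second after the job is handed in, with the robot touching nothing.
It also fails if it takes over 51 s, if anything falls off the work surface, if the arm or the gripper's body presses on something with over 40 N, if the wrist force passes 120 N, or if a joint passes its speed limit or range.

### The arm

A 6-joint arm with a two-finger parallel gripper is mounted at the origin on the work surface; the furniture and walls round the work are solid. World frame = base frame: x ahead of the robot, y to its left, z up, the work surface at z = 0. Lengths are in m, angles in degrees, forces in N, time in s.
With the tool pointing down it reaches from about 0.3 to 0.775 m from the base axis. Payload 14.6 kg.
Tool frame: the origin (TCP) lies between the finger pads; the fingertips stand 14 mm ahead of it and the grasp point (between the pads) lies 5 mm behind it (robot.tips_ahead is the distance from the TCP to the fingertips, in m); z points along the fingers, x is the direction in which the jaws open and shut, and the axes are right-handed (so a half turn about z gives the same grasp; the last joint's range is limited). The gripper opens to 94 mm and grips with 3 to 60 N. Pads are 16 mm wide; open, the fingers measure 119 mm over their backs; the gripper's body (75 mm by 177 mm) begins 78 mm behind the grasp point.
Start: joints at [61.215, 17.183, 87.147, -0, 75.671, -3.816], TCP at [0.232, 0.499, 0.219] pointing down, gripper open.
Joint ranges: [-173.82, 173.82], [-45.26, 126.66], [13.44, 144.39], [-59.66, 239.66], [0, 175.72], [-146.38, 146.38]. Speed limits (degrees/s): [127.2, 127.2, 147.25, 180, 180, 180].

### API

Orientations are given as a 3x3 rotation matrix whose columns are the frame's x, y, z axes.
In Python, from plant import telemetry, vision, robot, outline_of, spot_point gives the robot as it stands.
- The arm moves only by the tool carry_out, never from a script. Its argument "increments" is a list of rows, each an object with "dp": the shift along the tool's x, y, z in m, a list of three; "spin": the turn about the tool's z in rad. A call has 1 to 5 rows; each row is the pose to reach, as a shift and turn from the pose commanded when the call began, along the tool's axes at that moment; what a row does not reach only later rows make up. A row lasts 1/12 s, in which the tool goes at most 41.7 mm and 7.16 degrees, less where a joint would pass 70% of its speed; a pose out of reach is approached as far as the arm can. A call with a gripper value outside its range is refused whole. "hand" is the closure, from 0 (fully open) to 1 (shut), set as the call begins (left out, the last holds). The fingers move at their own pace and stop on an object; "squeeze" is the grip in N (left out, the last holds). Time passes only in rows, so rows that repeat a pose let the fingers close. It gives the time, the measured TCP pose, the force and the opening at its end, in the units of the state.
- telemetry.state(): the state, without advancing time (a new reading comes with each control period).
- vision.get_image(name): name is "scene" or "top" or "wrist"; returns the picture (400x640x3 uint8, blue, green, red); there is no depth.
- vision.camera_params(name): a dict with "mtx" (3x3 intrinsics, pixels), "D" ([k1, k2, p1, p2, k3] as OpenCV has them; the pictures are not rectified), "extrinsics" (4x4, takes a point from camera to world coordinates); the wrist camera has in their place "T_tool_cam" (4x4, takes a point from camera to tool coordinates, whose origin is the TCP and whose axes are the tool frame's). Camera axes: x right, y up, looking along -z (the intrinsics and any distortion apply to the point x, -y, -z); pixel columns grow to the right and rows downward; lengths in m; the calibration is good to about 2 mm. A picture is of the moment at which its call begins: read the wrist's pose just before it. camera_params takes no time and is no camera call.
- robot.close_job(): hands the job in, once; it reports no verdict.
Trained networks look in the newest picture that a camera, given by its name, has taken for a name from the list of things; names that differ only in an ending like _2 or _b are one class to them, and where a whole thing is asked for, a point or a joint stands for the part that bears it (a point fixed in the world has none). Each returns a list of dicts, best first, with "confidence" (0 to 1); they miss things now and then, are a little off and sometimes report something else, mostly with a low value. They report only what shows in the picture. A call takes as long as a camera call.
- outline_of(camera, thing): "region" (400x640 bool, what is visible of it) and "position" ([column, row] in pixels, amid what is visible of it).
- spot_point(camera, thing): "position" ([column, row] in pixels: a listed point, or the origin of a listed thing).
The state is a dict: "time": time; "joints": joint angles; "qd": joint speeds; "joint_efforts": joint torques, N m; "eef_pos": TCP position; "ee_rot": TCP orientation; "force": force on the tool from outside, world axes, zero at the start; "wrist_torque": the same for the moment, N m; "width": opening from 0.0 (shut) to 1.0 (fully open).
Only numpy, scipy, OpenCV 4.12 (cv2) and the standard library are available. Lean on these libraries where they do the work, as an engineer would, in place of code of your own. Each camera call takes 0.05 s, during which the arm holds its last target. There are 200 camera calls.

## Working session

There is one attempt and no reset: what is moved stays moved. The work goes in short steps, Python scripts to look and compute and a tool call to move; the robot and the scene stay as the last step left them, time stands still between calls to the robot, and variables do not carry over. Pictures are saved under pics/ and viewed, about 8 in all and at most 12, crops included, and the job is handed in when it is done.

Besides the shell and the picture viewer there is one more tool, called after "Emit:" as a command line: name --argument value ..., lists and objects as JSON in quotes. carry_out: Moves the arm, as the interface text tells. Its arguments: {"type":"object","properties":{"increments":{"type":"array"},"hand":{"type":"number"},"squeeze":{"type":"number"}},"required":["increments"]}

```bash
mkdir -p pics; ls; cat > h.py <<'E'
import numpy as np,cv2
from plant import telemetry,vision,robot,outline_of,spot_point
def ray(cam,px,st=None):
    p=vision.camera_params(cam)
    u=cv2.undistortPoints(np.array([[px]],float),np.array(p["mtx"],float),np.array(p["D"],float))[0,0]
    if "extrinsics" in p: T=np.array(p["extrinsics"])
    else:
        st=st or telemetry.state(); W=np.eye(4); W[:3,:3]=st["ee_rot"]; W[:3,3]=st["eef_pos"]; T=W@np.array(p["T_tool_cam"])
    d=T[:3,:3]@np.array([u[0],-u[1],-1.]); return T[:3,3],d/np.linalg.norm(d)
def at_z(cam,px,z,st=None):
    o,d=ray(cam,px,st); return o+d*(z-o[2])/d[2]
def tri(rs):
    A=np.zeros((3,3));b=np.zeros(3)
    for o,d in rs:
        P=np.eye(3)-np.outer(d,d);A+=P;b+=P@o
    x=np.linalg.solve(A,b); return x,[np.linalg.norm((np.eye(3)-np.outer(d,d))@(x-o))*1000 for o,d in rs]
E
python3 - <<'E'
from h import *
np.set_printoptions(precision=4,suppress=True)
st=telemetry.state();print(st)
ims={}
for c in("scene","top","wrist"):
    im=vision.get_image(c);cv2.imwrite(f"pics/{c}0.png",im)
zs={"mouth":.1,"sleeve_centre":.078,"air_outlet":0,"filter_centre":.0575,"filter_shoulder":.038,"fitting_rack":0,"blank_plug":.038,"watch_loupe":0,"dropper_bottle":0,"palette_dish":0,"weight_2":0}
for t,z in zs.items():
    rs=[]
    for c in("scene","top","wrist"):
        r=spot_point(c,t)
        for k in r[:2]:
            print(t,c,np.round(k["position"],1),round(k["confidence"],2),at_z(c,k["position"],z,st))
        if r and r[0]["confidence"]>.5: rs.append(ray(c,r[0]["position"],st))
    if len(rs)>1: print("  TRI",*tri(rs))
a=cv2.imread("pics/scene0.png");b=cv2.imread("pics/top0.png")
cv2.imwrite("pics/m0.png",cv2.resize(np.vstack([a,b]),(480,600)))
E
```

```text
pics
{'time': 0.0, 'joints': array([61.214 , 17.2175, 87.1811, -0.0002, 75.6712, -3.8146]), 'qd': array([-0.0556, -0.058 ,  0.0385,  0.0324,  0.1647,  0.0498]), 'joint_efforts': array([  0.0027, -53.1788, -35.275 ,   0.071 ,   0.0242,  -0.0001]), 'eef_pos': array([0.2321, 0.4984, 0.2189]), 'ee_rot': array([[ 0.4222,  0.9065, -0.0006],
       [ 0.9065, -0.4222, -0.0011],
       [-0.0012, -0.0001, -1.    ]]), 'force': array([ 0.0896,  0.2319, -0.3107]), 'wrist_torque': array([ 0.0056, -0.0428, -0.0294]), 'width': 1.0054982761213247}
mouth scene [354.9 213.1] 0.76 [ 0.5446 -0.134   0.1   ]
mouth scene [346.3 201.9] 0.59 [ 0.5657 -0.0797  0.1   ]
mouth top [354.4 195.1] 0.58 [ 0.5481 -0.1495  0.1   ]
  TRI [ 0.542  -0.1447  0.1075] [np.float64(6.173451442120407), np.float64(6.173451442120286)]
sleeve_centre scene [358.1 225.3] 0.64 [ 0.5355 -0.1566  0.078 ]
sleeve_centre top [349.5 197.6] 0.48 [ 0.5457 -0.1394  0.078 ]
air_outlet scene [354.1 247.3] 0.74 [ 0.5379 -0.1462  0.    ]
air_outlet scene [255.4 177.5] 0.69 [0.5486 0.3618 0.    ]
air_outlet top [349.1 202.1] 0.9 [ 0.5465 -0.1451 
[... 871 characters left out ...]
tle top [395.  168.5] 0.72 [ 0.6345 -0.2696  0.    ]
  TRI [ 0.6352 -0.2707  0.011 ] [np.float64(4.285539910208624), np.float64(4.28553991020859)]
palette_dish scene [278.2 242.3] 0.68 [0.3943 0.0004 0.    ]
palette_dish scene [357.  223.9] 0.37 [ 0.6222 -0.0724  0.    ]
palette_dish top [292.3 261. ] 0.66 [0.3961 0.0054 0.    ]
palette_dish top [394.5 165. ] 0.31 [ 0.644  -0.2687  0.    ]
  TRI [ 0.3967  0.0052 -0.0041] [np.float64(0.5299305137969694), np.float64(0.5299305137969158)]
weight_2 scene [363.1 311. ] 0.69 [ 0.3943 -0.3206  0.    ]
weight_2 top [419.4 264.2] 0.8 [ 0.3819 -0.3212  0.    ]
  TRI [ 0.3851 -0.3226  0.0072] [np.float64(4.51113086769708), np.float64(4.511130867697254)]
```

View pics/m0.png

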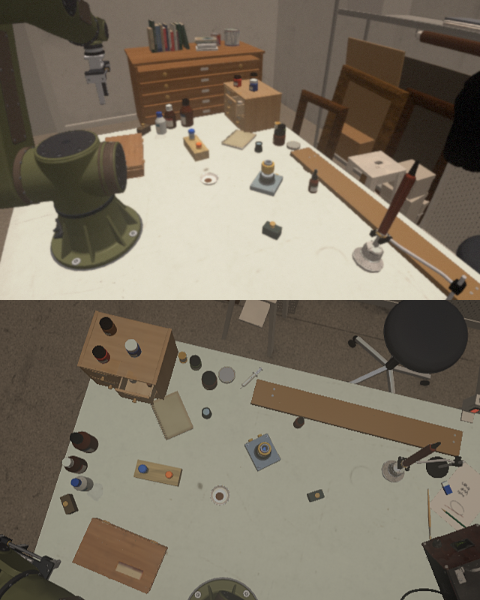

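Emit:
carry_out --increments '[{"dp":[-0.011,0.034,0],"spin":0.12},{"dp":[-0.022,0.068,0],"spin":0.24},{"dp":[-0.033,0.102,0],"spin":0.36},{"dp":[-0.044,0.136,0],"spin":0.48},{"dp":[-0.055,0.17,0],"spin":0.6}]'

```text
time: 2.22
eef_pos: [0.364, 0.3757, 0.2196]
ee_rot: [[0.863, 0.505, 0.0], [0.505, -0.863, 0.0], [0.0, -0.0, -1.0]]
force: [-0.0, 0.8, -0.1]
width: 1.001
```

```bash
cat >> h.py <<'E'
def go(x,y,z,yaw=None):
    st=telemetry.state();R=np.array(st["ee_rot"]);d=R.T@(np.array([x,y,z])-st["eef_pos"])
    c=np.degrees(np.arctan2(R[1,0],R[0,0]))
    print("dp",np.round(d,4),"yaw",round(c,1),"spin",None if yaw is None else round(np.radians(c-yaw),3),"t",st["time"],"pos",np.round(st["eef_pos"],4),"F",np.round(st["force"],2),"w",round(st["width"],3))
E
python3 -c "
from h import *
go(.489,.257,.22,-12)"
```

```text
dp [ 0.0479  0.1655 -0.0004] yaw 30.3 spin 0.739 t 2.2167 pos [0.364  0.3757 0.2196] F [-0.04  0.77 -0.11] w 1.001
```

Emit:
carry_out --increments '[{"dp":[0.01,0.033,0],"spin":0.12},{"dp":[0.02,0.066,0],"spin":0.24},{"dp":[0.03,0.099,0],"spin":0.36},{"dp":[0.04,0.132,0],"spin":0.48},{"dp":[0.048,0.165,0],"spin":0.6}]'

```text
time: 2.63
eef_pos: [0.4897, 0.2581, 0.2195]
ee_rot: [[0.997, -0.071, 0.0], [-0.071, -0.997, 0.0], [0.0, -0.0, -1.0]]
force: [0.7, -0.2, 0.7]
width: 1.0
```

```bash
python3 - <<'E'
from h import *
np.set_printoptions(precision=4,suppress=True)
st=telemetry.state()
print(np.array(vision.camera_params("wrist")["T_tool_cam"]))
cv2.imwrite("pics/w1.png",vision.get_image("wrist"))
for t,z in {"filter_centre":.0575,"filter_shoulder":.038,"fitting_rack":0,"blank_plug":.038}.items():
    for k in spot_point("wrist",t)[:2]: print(t,np.round(k["position"],1),round(k["confidence"],2),at_z("wrist",k["position"],z,st))
go(.545,-.145,.24,-12)
E
```

```text
[[ 1.     -0.0013 -0.0004 -0.0008]
 [-0.0013 -0.9671 -0.2545 -0.0747]
 [-0.0001  0.2545 -0.9671 -0.1658]
 [ 0.      0.      0.      1.    ]]
filter_centre [316.4 195. ] 0.75 [0.4897 0.2519 0.0575]
filter_shoulder [311.8 189.1] 0.95 [0.4851 0.2537 0.038 ]
fitting_rack [308.2 218.1] 0.6 [0.4774 0.2104 0.    ]
blank_plug [299.5 263.3] 0.64 [0.4655 0.1709 0.038 ]
dp [ 0.0825  0.4003 -0.0207] yaw -3.6 spin 0.146 t 2.8833 pos [0.4881 0.2598 0.2194] F [-0.34 -0.08 -0.  ] w 1.003
```

View pics/w1.png

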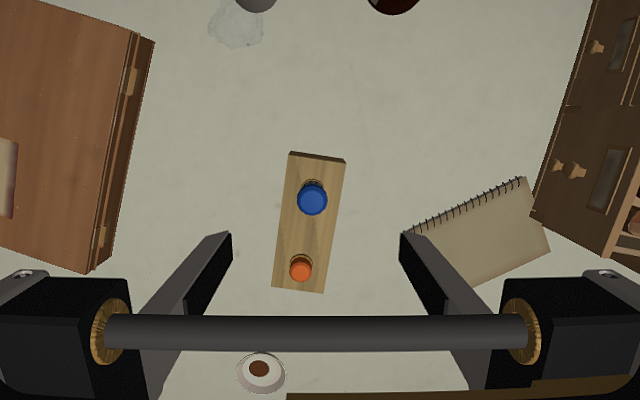

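Emit:
carry_out --increments '[{"dp":[0.008,0.04,-0.002],"spin":0.05},{"dp":[0.016,0.08,-0.004],"spin":0.1},{"dp":[0.024,0.12,-0.006],"spin":0.15},{"dp":[0.032,0.16,-0.008],"spin":0.15},{"dp":[0.04,0.2,-0.01],"spin":0.15}]'

```text
time: 3.3
eef_pos: [0.5148, 0.0569, 0.2299]
ee_rot: [[0.978, -0.21, 0.001], [-0.21, -0.978, 0.0], [0.0, -0.0, -1.0]]
force: [0.6, 1.0, -0.3]
width: 1.002
```

```bash
python3 -c "
from h import *
go(.545,-.145,.23,-13)"
```

```text
dp [ 0.0719  0.1911 -0.0002] yaw -12.1 spin 0.015 t 3.3 pos [0.5148 0.0569 0.2299] F [ 0.63  0.98 -0.34] w 1.002
```

Emit:
carry_out --increments '[{"dp":[0.015,0.038,0]},{"dp":[0.03,0.076,0]},{"dp":[0.045,0.114,0]},{"dp":[0.06,0.152,0]},{"dp":[0.072,0.191,0]}]'

```text
schema error: expected keys dp, spin
```

Emit:
carry_out --increments '[{"dp":[0,0,0]},{"dp":[0,0,0]}]'

```text
schema error: expected keys dp, spin
```

```bash
python3 - <<'E'
from h import *
np.set_printoptions(precision=4,suppress=True)
st=telemetry.state()
cv2.imwrite("pics/w2.png",vision.get_image("wrist"))
for t,z in {"mouth":.1,"sleeve_centre":.078,"air_outlet":0}.items():
    for k in spot_point("wrist",t)[:2]: print(t,np.round(k["position"],1),round(k["confidence"],2),at_z("wrist",k["position"],z,st))
go(.545,-.145,.24,-12)
E
```

```text
mouth [381.4 371. ] 0.82 [ 0.5426 -0.1417  0.1   ]
sleeve_centre [377.  358.6] 0.78 [ 0.5413 -0.144   0.078 ]
air_outlet [369.3 316. ] 0.68 [ 0.5448 -0.1416  0.    ]
dp [ 0.0723  0.1917 -0.0104] yaw -12.3 spin -0.005 t 3.5 pos [0.5152 0.0577 0.2296] F [ 0.16 -0.49 -0.69] w 1.001
```

View pics/w2.png

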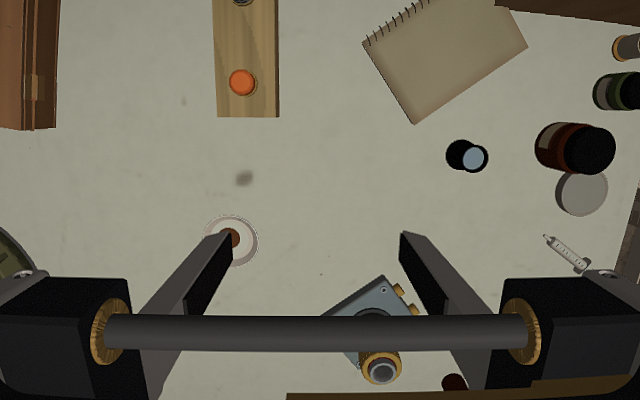

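Emit:
carry_out --increments '[{"dp":[0.015,0.038,0],"spin":0},{"dp":[0.03,0.076,0],"spin":0},{"dp":[0.045,0.114,0],"spin":0},{"dp":[0.06,0.152,0],"spin":0},{"dp":[0.07,0.189,0],"spin":0}]'

```text
time: 3.92
eef_pos: [0.5442, -0.1419, 0.2294]
ee_rot: [[0.978, -0.21, 0.0], [-0.21, -0.978, 0.0], [0.0, -0.0, -1.0]]
force: [0.9, 1.0, 0.0]
width: 0.999
```

Emit:
carry_out --increments '[{"dp":[0,0,0],"spin":0},{"dp":[0,0,0],"spin":0}]'

```text
time: 4.08
eef_pos: [0.5437, -0.1416, 0.229]
ee_rot: [[0.977, -0.213, -0.001], [-0.213, -0.977, 0.0], [-0.001, -0.0, -1.0]]
force: [-0.3, -0.7, 0.2]
width: 1.0
```

```bash
python3 - <<'E'
from h import *
np.set_printoptions(precision=4,suppress=True)
st=telemetry.state()
cv2.imwrite("pics/w3.png",vision.get_image("wrist"))
for t,z in {"mouth":.1,"sleeve_centre":.078,"air_outlet":0}.items():
    for k in spot_point("wrist",t)[:2]: print(t,np.round(k["position"],1),round(k["confidence"],2),at_z("wrist",k["position"],z,st))
go(.545,-.145,.24,-12)
E
```

```text
mouth [314.4 199.6] 0.9 [ 0.5415 -0.1437  0.1   ]
air_outlet [317.5 178.9] 0.71 [ 0.5446 -0.1454  0.    ]
dp [ 0.0022  0.0044 -0.0104] yaw -12.2 spin -0.003 t 4.2833 pos [ 0.5437 -0.1402  0.2296] F [-0.7  -0.19  0.74] w 0.999
```

View pics/w3.png

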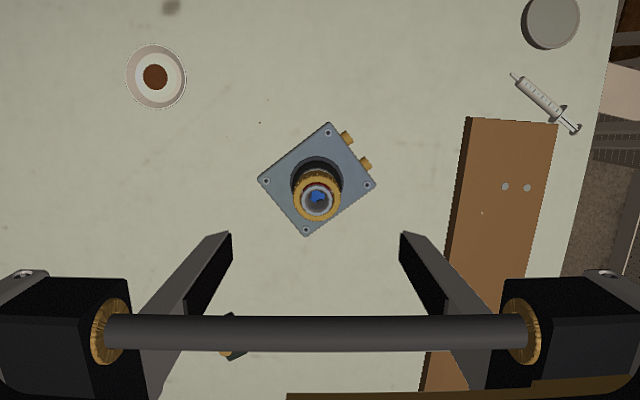

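```bash
python3 - <<'E'
import cv2
a=cv2.imread("pics/w3.png")[165:230,280:355]
cv2.imwrite("pics/c3.png",cv2.resize(a,None,fx=8,fy=8,interpolation=cv2.INTER_CUBIC))
E
```

```text
(no output)
```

View pics/c3.png

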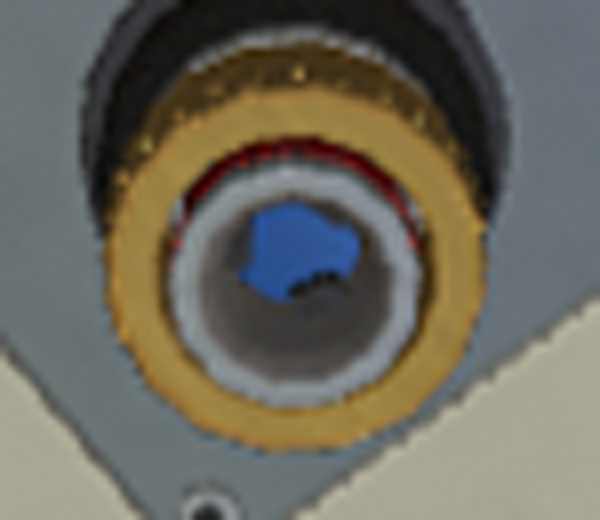

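```bash
python3 - <<'E'
from h import *
st=telemetry.state()
for s in range(3):
    st=telemetry.state();print(st["time"],np.round(st["eef_pos"],4))
    print(at_z("wrist",(316.5,200.3),.1,st),at_z("wrist",(316.6,198.1),.094,st))
# calibrated check via scene/top outlines
for c in("top","scene"):
    vision.get_image(c)
    for i in range(2):
        k=spot_point(c,"mouth")[0];print(c,k["position"],k["confidence"],at_z(c,k["position"],.1))
    print(telemetry.state()["eef_pos"])
E
```

```text
4.2833 [ 0.5437 -0.1402  0.2296]
[ 0.54335963 -0.14344068  0.1       ] [ 0.54357089 -0.14299021  0.094     ]
4.2833 [ 0.5437 -0.1402  0.2296]
[ 0.54335963 -0.14344068  0.1       ] [ 0.54357089 -0.14299021  0.094     ]
4.2833 [ 0.5437 -0.1402  0.2296]
[ 0.54335963 -0.14344068  0.1       ] [ 0.54357089 -0.14299021  0.094     ]Traceback (most recent call last):
  File "<stdin>", line 10, in <module>
IndexError: list index out of range
```

Emit:
carry_out --increments '[{"dp":[0,0.0026,0.03],"spin":0},{"dp":[0,0.0026,0.065],"spin":0},{"dp":[0,0.0026,0.1],"spin":0},{"dp":[0,0.0026,0.13],"spin":0},{"dp":[0,0.0026,0.156],"spin":0}]' --hand 0.3

```text
time: 4.8
eef_pos: [0.5424, -0.1438, 0.0715]
ee_rot: [[0.977, -0.212, -0.001], [-0.212, -0.977, 0.0], [-0.001, -0.0, -1.0]]
force: [0.6, -0.6, 0.4]
width: 0.708
```

Emit:
carry_out --increments '[{"dp":[0,0,0],"spin":0},{"dp":[0,0,0],"spin":0},{"dp":[0,0,0],"spin":0},{"dp":[0,0,0],"spin":0},{"dp":[0,0,0],"spin":0}]' --hand 1 --squeeze 30

```text
time: 5.22
eef_pos: [0.5439, -0.145, 0.0753]
ee_rot: [[0.977, -0.213, 0.003], [-0.213, -0.977, -0.001], [0.003, 0.0, -1.0]]
force: [1.8, 0.6, 1.1]
width: 0.421
```

Emit:
carry_out --increments '[{"dp":[0,0,0],"spin":0},{"dp":[0,0,0],"spin":0},{"dp":[0,0,0],"spin":0}]'

```text
time: 5.47
eef_pos: [0.5439, -0.1449, 0.0744]
ee_rot: [[0.977, -0.213, 0.003], [-0.213, -0.977, -0.001], [0.003, 0.0, -1.0]]
force: [5.6, 1.5, 2.1]
width: 0.428
```

Emit:
carry_out --increments '[{"dp":[0,0,0.002],"spin":0},{"dp":[0,0,0.004],"spin":0},{"dp":[0,0,0.006],"spin":0},{"dp":[0,0,0.008],"spin":0},{"dp":[0,0,0.01],"spin":0}]'

```text
time: 5.88
eef_pos: [0.5439, -0.145, 0.0643]
ee_rot: [[0.977, -0.213, 0.003], [-0.213, -0.977, -0.001], [0.003, 0.0, -1.0]]
force: [5.0, 1.7, 5.4]
width: 0.421
```

Emit:
carry_out --increments '[{"dp":[0,0,0.001],"spin":0},{"dp":[0,0,0.002],"spin":0},{"dp":[0,0,0.003],"spin":0},{"dp":[0,0,0.003],"spin":0},{"dp":[0,0,0.003],"spin":0}]'

```text
time: 6.3
eef_pos: [0.5439, -0.145, 0.0615]
ee_rot: [[0.977, -0.213, 0.003], [-0.213, -0.977, -0.001], [0.003, 0.0, -1.0]]
force: [4.3, 1.4, 7.4]
width: 0.424
```

Emit:
carry_out --increments '[{"dp":[0,0,0.001],"spin":0},{"dp":[0,0,0.002],"spin":0},{"dp":[0,0,0.003],"spin":0},{"dp":[0,0,0.004],"spin":0},{"dp":[0,0,0.004],"spin":0}]'

```text
time: 6.72
eef_pos: [0.5439, -0.145, 0.0578]
ee_rot: [[0.977, -0.213, 0.003], [-0.213, -0.977, -0.001], [0.003, 0.0, -1.0]]
force: [2.2, 2.1, 13.2]
width: 0.425
```

```bash
python3 - <<'E'
from h import *
a=vision.get_image("wrist");cv2.imwrite("pics/w4.png",a)
cv2.imwrite("pics/c4.png",cv2.resize(a[190:390,200:440],None,fx=3,fy=3))
go(0,0,0)
E
```

```text
dp [-0.5625 -0.0256  0.0563] yaw -12.3 spin None t 6.7667 pos [ 0.5439 -0.145   0.0579] F [ 2.04  2.2  13.47] w 0.425
```

View pics/c4.png

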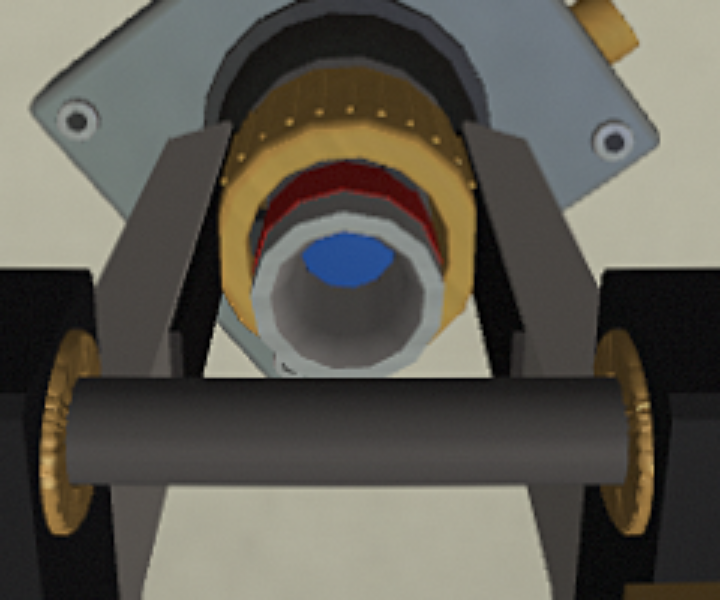

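Emit:
carry_out --increments '[{"dp":[0,0,-0.0015],"spin":0},{"dp":[0,0,-0.003],"spin":0},{"dp":[0,0,-0.0045],"spin":0},{"dp":[0,0,-0.006],"spin":0},{"dp":[0,0,-0.006],"spin":0}]'

```text
time: 7.18
eef_pos: [0.5439, -0.145, 0.0636]
ee_rot: [[0.977, -0.213, 0.003], [-0.213, -0.977, -0.001], [0.003, 0.0, -1.0]]
force: [5.0, 1.1, 6.1]
width: 0.421
```

Emit:
carry_out --increments '[{"dp":[0,0,0],"spin":0},{"dp":[0,0,0],"spin":0},{"dp":[0,0,0],"spin":0},{"dp":[0,0,0],"spin":0},{"dp":[0,0,0],"spin":0}]' --hand 0.3

```text
time: 7.6
eef_pos: [0.5427, -0.1448, 0.0622]
ee_rot: [[0.977, -0.213, -0.001], [-0.213, -0.977, 0.0], [-0.001, -0.0, -1.0]]
force: [-0.3, -1.1, -0.4]
width: 0.693
```

```bash
python3 - <<'E'
from h import *
st=dict(telemetry.state());
go(0,0,0)
s=dict(st);s["eef_pos"]=np.array([.5439,-.145,.0579]);R=np.array([[.977,-.213,.003],[-.213,-.977,-.001],[.003,0,-1]]);s["ee_rot"]=R
p=at_z("wrist",(315.2,288.3),.0915,s);print("mouth",p,"in tool",R.T@(p-s["eef_pos"]))
a=vision.get_image("wrist");cv2.imwrite("pics/w5.png",a)
cv2.imwrite("pics/c5.png",cv2.resize(a[190:390,200:440],None,fx=3,fy=3))
E
```

```text
dp [-0.561  -0.0256  0.0626] yaw -12.3 spin None t 7.6 pos [ 0.5427 -0.1448  0.0622] F [-0.3  -1.09 -0.43] w 0.693
mouth [ 0.54310935 -0.14415606  0.0915    ] in tool [-0.00085142 -0.00065612 -0.03360322]
```

View pics/c5.png

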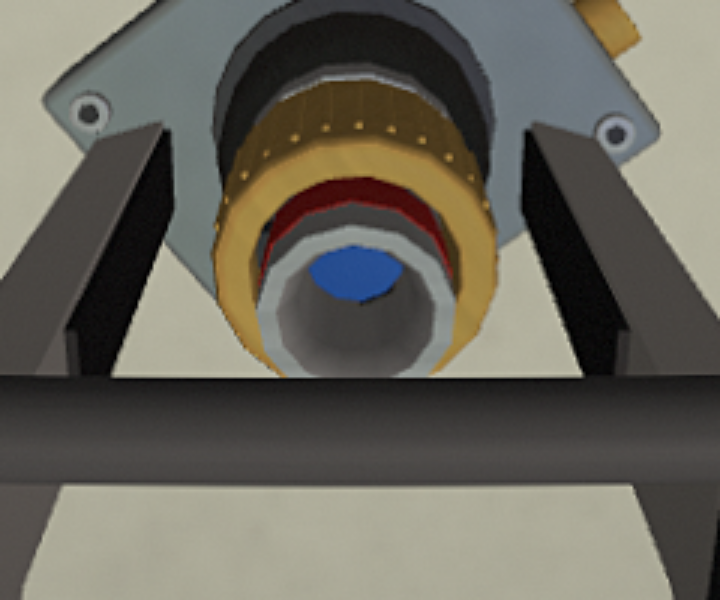

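Emit:
carry_out --increments '[{"dp":[0,0,-0.035],"spin":0},{"dp":[0,0,-0.075],"spin":0},{"dp":[0,0,-0.11],"spin":0},{"dp":[-0.012,-0.034,-0.13],"spin":0},{"dp":[-0.025,-0.07,-0.14],"spin":0}]'

```text
time: 8.07
eef_pos: [0.534, -0.0716, 0.2055]
ee_rot: [[0.976, -0.216, 0.004], [-0.216, -0.976, -0.001], [0.004, 0.0, -1.0]]
force: [1.3, 0.3, 0.3]
width: 0.704
```

Emit:
carry_out --increments '[{"dp":[-0.013,-0.035,0],"spin":0},{"dp":[-0.026,-0.07,0],"spin":0},{"dp":[-0.039,-0.105,0],"spin":0},{"dp":[-0.052,-0.14,0],"spin":0},{"dp":[-0.065,-0.175,0],"spin":0}]'

```text
time: 8.48
eef_pos: [0.5066, 0.1154, 0.2025]
ee_rot: [[0.977, -0.214, 0.0], [-0.214, -0.977, -0.0], [0.0, 0.0, -1.0]]
force: [0.7, -0.1, 0.3]
width: 0.698
```

Emit:
carry_out --increments '[{"dp":[-0.012,-0.033,0],"spin":0},{"dp":[-0.024,-0.066,0],"spin":0},{"dp":[-0.036,-0.099,0],"spin":0},{"dp":[-0.05,-0.132,0],"spin":0},{"dp":[-0.05,-0.132,0],"spin":0}]'

```text
time: 8.9
eef_pos: [0.4851, 0.258, 0.2022]
ee_rot: [[0.978, -0.209, -0.001], [-0.209, -0.978, 0.001], [-0.001, -0.001, -1.0]]
force: [-0.5, -0.9, 0.2]
width: 0.696
```

```bash
cat >> h.py <<'E'
def blue(im,roi=None):
    h=cv2.cvtColor(im,cv2.COLOR_BGR2HSV);m=cv2.inRange(h,(105,140,40),(125,255,255))
    n,l,s,c=cv2.connectedComponentsWithStats(m)
    return [(s[i].tolist(),c[i].round(2).tolist()) for i in np.argsort(-s[1:,4])[:3]+1]
E
python3 - <<'E'
from h import *
telemetry.state()
vision.get_image("wrist")
st=telemetry.state(); im=vision.get_image("wrist");cv2.imwrite("pics/w6.png",im)
for s,c in blue(im): print(s,c,at_z("wrist",c,.084,st),at_z("wrist",c,.077,st))
for t,z in {"filter_centre":.0575,"filter_shoulder":.038,"blank_plug":.038}.items():
    for k in spot_point("wrist",t)[:1]: print(t,np.round(k["position"],1),round(k["confidence"],2),at_z("wrist",k["position"],z,st))
go(.4875,.253,.15,-13)
E
```

```text
[301, 185, 32, 33, 811] [316.43, 200.9] [0.48561257 0.25484663 0.084     ] [0.4852456  0.25302315 0.077     ]
filter_centre [315.9 197.6] 0.77 [0.48439979 0.25116666 0.0575    ]
filter_shoulder [317.1 191. ] 0.79 [0.48594722 0.25262612 0.038     ]
blank_plug [315.9 270.3] 0.6 [0.46693387 0.1688851  0.038     ]
dp [ 0.0005 -0.0008  0.0524] yaw -12.4 spin 0.011 t 9.15 pos [0.4868 0.2523 0.2024] F [ 0.58 -0.08  0.62] w 0.699
```

View pics/w6.png

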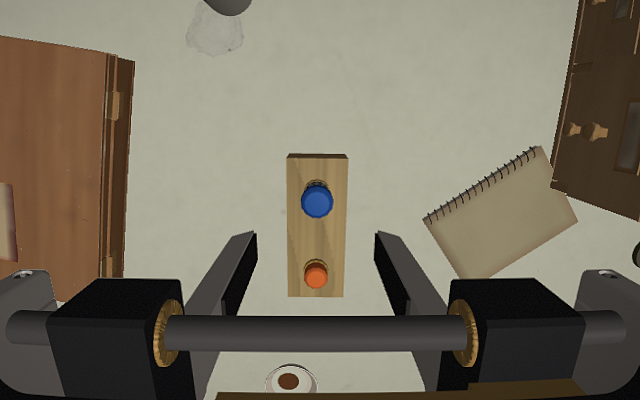

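```bash
python3 - <<'E'
from h import *
s={"eef_pos":np.zeros(3),"ee_rot":np.diag([1.,-1,-1])}
p=at_z("wrist",(316.43,200.9),.081-.2023,s);print("tool offset",p[0],-p[1])
# mouth in same frame from w3, TCP z .2293
p=at_z("wrist",(316.5,200.3),.1-.2293,s);print("mouth w3 off",p[0],-p[1])
E
```

```text
tool offset 0.0002036310446516408 0.0016214177194236318
mouth w3 off 0.00029623671315805373 0.003191937068535655
```

Emit:
carry_out --increments '[{"dp":[0.0005,0.0016,0.035],"spin":0.01},{"dp":[0.0005,0.0016,0.07],"spin":0.01},{"dp":[0.0005,0.0016,0.105],"spin":0.01},{"dp":[0.0005,0.0016,0.13],"spin":0.01},{"dp":[0.0005,0.0016,0.147],"spin":0.01}]'

```text
time: 9.57
eef_pos: [0.4861, 0.25, 0.0528]
ee_rot: [[0.974, -0.225, -0.003], [-0.225, -0.974, -0.001], [-0.002, 0.002, -1.0]]
force: [0.8, 0.1, -0.3]
width: 0.702
```

Emit:
carry_out --increments '[{"dp":[0,0,0],"spin":0},{"dp":[0,0,0],"spin":0},{"dp":[0,0,0],"spin":0},{"dp":[0,0,0],"spin":0},{"dp":[0,0,0],"spin":0}]' --hand 1 --squeeze 30

```text
time: 9.98
eef_pos: [0.4873, 0.2518, 0.0568]
ee_rot: [[0.975, -0.223, 0.002], [-0.223, -0.975, 0.001], [0.002, -0.001, -1.0]]
force: [-0.2, -0.3, 0.6]
width: 0.384
```

Emit:
carry_out --increments '[{"dp":[0,0,0],"spin":0},{"dp":[0,0,0],"spin":0},{"dp":[0,0,0],"spin":0}]'

```text
time: 10.23
eef_pos: [0.487, 0.2519, 0.0562]
ee_rot: [[0.975, -0.223, 0.001], [-0.223, -0.975, 0.0], [0.001, -0.001, -1.0]]
force: [-1.4, -0.1, 6.0]
width: 0.293
```

Emit:
carry_out --increments '[{"dp":[0,0,0],"spin":0},{"dp":[0,0,0],"spin":0},{"dp":[0,0,0],"spin":0}]'

```text
time: 10.48
eef_pos: [0.487, 0.2519, 0.0562]
ee_rot: [[0.975, -0.223, 0.001], [-0.223, -0.975, 0.0], [0.001, -0.001, -1.0]]
force: [-1.4, -0.1, 7.0]
width: 0.295
```

```bash
python3 - <<'E'
from h import *
go(0,0,0)
a=vision.get_image("wrist");cv2.imwrite("pics/w7.png",a)
cv2.imwrite("pics/c7.png",cv2.resize(a[190:390,200:440],None,fx=3,fy=3))
print(telemetry.state()["wrist_torque"])
E
```

```text
dp [-0.4187  0.3542  0.0556] yaw -12.9 spin None t 10.4833 pos [0.487  0.2519 0.0562] F [-1.4  -0.06  7.01] w 0.295
[-0.17667093  0.31162296  0.04525633]
```

View pics/c7.png

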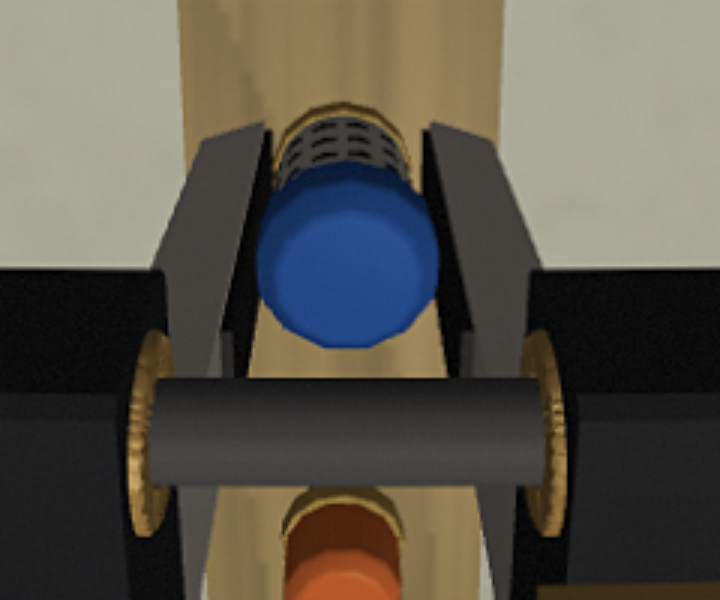

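Emit:
carry_out --increments '[{"dp":[0,0,-0.001],"spin":0},{"dp":[0,0,-0.002],"spin":0},{"dp":[0,0,-0.003],"spin":0},{"dp":[0,0,-0.003],"spin":0}]'

```text
time: 10.87
eef_pos: [0.4867, 0.2517, 0.0585]
ee_rot: [[0.975, -0.223, -0.0], [-0.223, -0.975, -0.0], [-0.0, 0.0, -1.0]]
force: [0.8, 0.6, -0.5]
width: 0.295
```

```bash
python3 - <<'E'
from h import *
print(robot.tips_ahead)
go(0,0,0);s=telemetry.state();print(s["wrist_torque"])
a=cv2.imread("pics/w7.png");print(blue(a))
a=vision.get_image("wrist");cv2.imwrite("pics/w8.png",a);print(blue(a))
E
```

```text
0.014
dp [-0.4183  0.3539  0.0585] yaw -12.9 spin None t 10.8667 pos [0.4867 0.2517 0.0585] F [ 0.84  0.63 -0.49] w 0.295
[-0.05803029  0.01828745 -0.06586909]
[([285, 244, 62, 62, 3045], [315.23, 274.77])]
[([285, 243, 62, 63, 3044], [315.25, 274.71])]
```

```bash
cat >> h.py <<'E'
def proj(P):  # tool-frame points -> wrist px
    p=vision.camera_params("wrist");T=np.linalg.inv(np.array(p["T_tool_cam"]))
    c=P@T[:3,:3].T+T[:3,3]; c=c*[1,-1,-1]
    return cv2.projectPoints(c,np.zeros(3),np.zeros(3),np.array(p["mtx"],float),np.array(p["D"],float))[0][:,0]
E
python3 - <<'E'
from h import *
from scipy.optimize import least_squares
a=np.linspace(0,2*np.pi,90)
def cyl(x,y,zt,zb,r): return np.vstack([np.c_[x+r*np.cos(a),y+r*np.sin(a),np.full(90,z)] for z in(zt,zb)])
def bb(P): q=proj(P);return np.r_[q.min(0),q.max(0)]
# cap: tool z of top = -(.084-tcpz)
for tz in (.0545,.0555,.0562):
    obs=np.array([285,243.5,346,305.5])
    r=least_squares(lambda v:bb(cyl(v[0],v[1],-(.084-tz),-(.071-tz),.0145))-obs,[0,0]);print("cap",tz,r.x*1e3,r.fun)
r=least_squares(lambda v:bb(cyl(v[0],v[1],v[2],v[2]+.013,.0145))-obs,[0,0,-.028]);print("cap free",r.x*1e3,r.fun)
# mouth tube in c4 (gripped sleeve): outer circle 28mm: crop cols250-443 rows212-380 /3
obs2=np.array([200+250/3,190+212/3,200+443/3,190+380/3])-.3
def bm(v): return bb(np.c_[v[0]+.014*np.cos(a),v[1]+.014*np.sin(a),np.full(90,v[2])])
r=least_squares(lambda v:bm(v)-obs2,[0,0,-.034]);print("mouth",r.x*1e3,r.fun)
for z in(-.0326,-.0336,-.0346):
    r=least_squares(lambda v:bm([*v,z])-obs2,[0,0]);print("mouth",z,r.x*1e3,r.fun)
E
```

```text
cap 0.0545 [-0.71932379 -1.91109912] [-2.44148581 -4.05189265  2.44438953  4.38133837]
cap 0.0555 [-0.7179491  -1.40617253] [-2.2035304  -3.82105253  2.20614033  4.12314334]
cap 0.0562 [-0.71698571 -1.05267904] [-2.03899281 -3.66124806  2.04140204  3.94463846]
cap free [ -0.69817177   5.79851394 -14.24591173] [ 0.85000197 -0.83043826 -0.85079286  0.81400321]
mouth [ -0.84788673   1.5414819  -30.47600152] [ 0.36851796 -0.40071379 -0.36887547  0.42484961]
mouth -0.0326 [-0.84890308  0.37885822] [-0.13605223 -0.80963457  0.13621182  0.91532821]
mouth -0.0336 [-0.84937871 -0.16823067] [-0.37917371 -1.00618849  0.37958834  1.15208732]
mouth -0.0346 [-0.84985235 -0.71513068] [-0.6259681  -1.20539243  0.62664595  1.39270756]
```

```bash
python3 - <<'E'
from h import *
for z in(-.0272,-.0282,-.0292):
    for y in(-.002,0,.002,.004):
        q=proj(np.array([[0,y,z],[0.0145,y,z+.007],[-.0145,y,z+.007],[0,y-.0145,z+.013],[0,y-.012,z+.013+.0135],[0,y-.013,z+.046],[0,y+.0125,z]]))
        print(z,y,"topc",q[0,1].round(1),"wid@-7mm",(q[1,0]-q[2,0]).round(1),"farbot",q[3,1].round(1),"gripfar",q[4,1].round(1),"shoulderfar",q[5,1].round(1),"near12.5",q[6,1].round(1))
im=cv2.imread("pics/w8.png");print([ (r,im[r,315].tolist()) for r in list(range(220,312,2))])
E
```

```text
-0.0272 -0.002 topc 278.4 wid@-7mm 62.2 farbot 237.5 gripfar 232.6 shoulderfar 219.0 near12.5 303.1
-0.0272 0 topc 282.4 wid@-7mm 62.0 farbot 241.5 gripfar 236.3 shoulderfar 222.4 near12.5 306.9
-0.0272 0.002 topc 286.4 wid@-7mm 61.8 farbot 245.4 gripfar 239.9 shoulderfar 225.7 near12.5 310.7
-0.0272 0.004 topc 290.4 wid@-7mm 61.6 farbot 249.3 gripfar 243.5 shoulderfar 229.0 near12.5 314.5
-0.0282 -0.002 topc 279.5 wid@-7mm 62.6 farbot 238.3 gripfar 233.3 shoulderfar 219.5 near12.5 304.3
-0.0282 0 topc 283.5 wid@-7mm 62.4 farbot 242.2 gripfar 237.0 shoulderfar 222.9 near12.5 308.1
-0.0282 0.002 topc 287.5 wid@-7mm 62.2 farbot 246.2 gripfar 240.6 shoulderfar 226.3 near12.5 311.9
-0.0282 0.004 topc 291.5 wid@-7mm 61.9 farbot 250.1 gripfar 244.3 shoulderfar 229.6 near12.5 315.7
-0.0292 -0.002 topc 280.5 wid@-7mm 63.0 farbot 239.0 gripfar 234.0 shoulderfar 220.1 near12.5 305.5
-0.0292 0 topc 284.6 wid@-7mm 62.8 farbot 243.0 gripfar 237.7 shoulderfar 223.5 near12.5 309.3
-0.0292 0.002 topc 288.7 wid@-7mm 62.5 farbot 247.0 gripfar 241.4 shoulderfar 226.9 near12.5 313.2
-0.0292 0.004 topc 2
[... 382 characters left out ...]
8, [54, 26, 9]), (250, [81, 42, 20]), (252, [105, 55, 27]), (254, [104, 55, 27]), (256, [106, 56, 28]), (258, [106, 55, 26]), (260, [123, 67, 32]), (262, [138, 76, 40]), (264, [141, 76, 39]), (266, [141, 77, 41]), (268, [141, 78, 41]), (270, [140, 77, 40]), (272, [139, 77, 40]), (274, [139, 76, 40]), (276, [138, 75, 39]), (278, [139, 76, 39]), (280, [139, 74, 38]), (282, [137, 73, 37]), (284, [138, 75, 37]), (286, [139, 75, 41]), (288, [135, 73, 35]), (290, [137, 73, 38]), (292, [136, 72, 37]), (294, [135, 72, 35]), (296, [134, 73, 34]), (298, [135, 72, 35]), (300, [134, 70, 33]), (302, [136, 72, 35]), (304, [118, 60, 28]), (306, [79, 100, 111]), (308, [75, 115, 135]), (310, [76, 114, 133])]
```

Emit:
carry_out --increments '[{"dp":[0,0,-0.02],"spin":0},{"dp":[0,0,-0.05],"spin":0},{"dp":[0,0,-0.085],"spin":0},{"dp":[0,0,-0.115],"spin":0},{"dp":[0,0,-0.13],"spin":0}]'

```text
time: 11.33
eef_pos: [0.4874, 0.2521, 0.1923]
ee_rot: [[0.975, -0.223, 0.004], [-0.223, -0.975, 0.002], [0.003, -0.003, -1.0]]
force: [1.2, -0.5, -1.1]
width: 0.291
```

Emit:
carry_out --increments '[{"dp":[0.01,0.026,0],"spin":0},{"dp":[0.023,0.06,0],"spin":0},{"dp":[0.036,0.094,0],"spin":0},{"dp":[0.049,0.128,0],"spin":0},{"dp":[0.062,0.162,0],"spin":0}]'

```text
time: 11.75
eef_pos: [0.5108, 0.0784, 0.1884]
ee_rot: [[0.975, -0.223, -0.0], [-0.223, -0.975, -0.0], [-0.0, 0.0, -1.0]]
force: [0.6, 0.4, -2.2]
width: 0.295
```

Emit:
carry_out --increments '[{"dp":[0.013,0.034,0],"spin":0},{"dp":[0.026,0.068,0],"spin":0},{"dp":[0.039,0.102,0],"spin":0},{"dp":[0.052,0.136,0],"spin":0},{"dp":[0.062,0.162,0],"spin":0}]'

```text
time: 12.17
eef_pos: [0.5351, -0.0944, 0.1883]
ee_rot: [[0.975, -0.224, -0.0], [-0.224, -0.975, -0.0], [-0.0, 0.0, -1.0]]
force: [0.0, 0.3, -1.0]
width: 0.295
```

Emit:
carry_out --increments '[{"dp":[0.01,0.025,0],"spin":0},{"dp":[0.02,0.05,0],"spin":0},{"dp":[0.02,0.05,0],"spin":0},{"dp":[0.02,0.05,0],"spin":0},{"dp":[0.02,0.05,0],"spin":0}]'

```text
time: 12.58
eef_pos: [0.5435, -0.1446, 0.1882]
ee_rot: [[0.975, -0.223, -0.001], [-0.223, -0.975, 0.0], [-0.001, -0.0, -1.0]]
force: [0.5, -0.2, -1.0]
width: 0.295
```

```bash
python3 - <<'E'
from h import *
go(.544,-.1448,.165,-12.3)
a=vision.get_image("wrist");cv2.imwrite("pics/w9.png",a);print(blue(a))
go(.544,-.1448,.165,-12.3)
E
```

```text
dp [0.0006 0.0001 0.0232] yaw -12.9 spin -0.01 t 12.5833 pos [ 0.5435 -0.1446  0.1882] F [ 0.49 -0.16 -1.02] w 0.295
[([285, 243, 62, 63, 3056], [315.26, 274.61]), ([307, 199, 19, 15, 209], [316.03, 205.66])]
dp [0.0006 0.0005 0.0234] yaw -12.9 spin -0.01 t 12.6333 pos [ 0.5435 -0.1442  0.1884] F [-0.52  0.87 -1.51] w 0.294
```

```bash
python3 - <<'E'
import cv2
a=cv2.imread("pics/w9.png")[160:310,230:410]
cv2.imwrite("pics/c9.png",cv2.resize(a,None,fx=4,fy=4,interpolation=cv2.INTER_CUBIC))
E
```

```text
(no output)
```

View pics/c9.png

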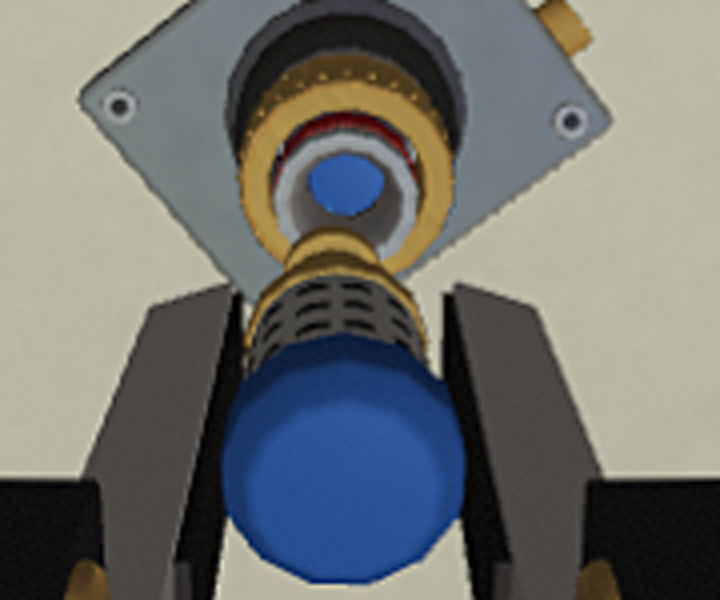

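```bash
python3 - <<'E'
from h import *
z=.1883-.1
for y in(-.001,0,.001,.002): print(y,proj(np.array([[-.0007,y,z]]+[[-.0007,y-.014,z]])).round(1).tolist(), "nose far edge", proj(np.array([[0,y-.008,.049],[0,y-.0065,.049]])).round(1)[:,1])
E
```

```text
-0.001 [[315.4, 208.6], [315.4, 190.9]] nose far edge [213.5 215.7]
0 [[315.4, 209.8], [315.4, 192.2]] nose far edge [215.  217.2]
0.001 [[315.4, 211.1], [315.4, 193.5]] nose far edge [216.5 218.6]
0.002 [[315.4, 212.3], [315.4, 194.7]] nose far edge [217.9 220.1]
```

Emit:
carry_out --increments '[{"dp":[0.0007,0.0003,0.015],"spin":0},{"dp":[0.0007,0.0003,0.027],"spin":0},{"dp":[0.0007,0.0003,0.034],"spin":0},{"dp":[0.0007,0.0003,0.037],"spin":0},{"dp":[0.0007,0.0003,0.037],"spin":0}]'

```text
time: 13.05
eef_pos: [0.544, -0.145, 0.1507]
ee_rot: [[0.975, -0.223, -0.001], [-0.223, -0.975, 0.0], [-0.001, -0.0, -1.0]]
force: [-0.0, -0.4, -1.5]
width: 0.293
```

Emit:
carry_out --increments '[{"dp":[0,0,0.003],"spin":0},{"dp":[0,0,0.006],"spin":0},{"dp":[0,0,0.009],"spin":0},{"dp":[0,0,0.009],"spin":0}]'

```text
time: 13.38
eef_pos: [0.5443, -0.1455, 0.1421]
ee_rot: [[0.975, -0.223, 0.0], [-0.223, -0.975, -0.0], [0.0, 0.0, -1.0]]
force: [1.3, 0.0, -0.6]
width: 0.293
```

Emit:
carry_out --increments '[{"dp":[0,0,0.003],"spin":0},{"dp":[0,0,0.006],"spin":0},{"dp":[0,0,0.008],"spin":0},{"dp":[0,0,0.008],"spin":0}]'

```text
time: 13.72
eef_pos: [0.5443, -0.1455, 0.134]
ee_rot: [[0.975, -0.223, 0.0], [-0.223, -0.975, 0.0], [0.0, -0.0, -1.0]]
force: [2.6, -1.5, -2.3]
width: 0.293
```

Emit:
carry_out --increments '[{"dp":[0,0,0.002],"spin":0},{"dp":[0,0,0.004],"spin":0},{"dp":[0,0,0.006],"spin":0},{"dp":[0,0,0.008],"spin":0},{"dp":[0,0,0.008],"spin":0}]'

```text
time: 14.13
eef_pos: [0.5445, -0.1455, 0.1266]
ee_rot: [[0.975, -0.223, 0.001], [-0.223, -0.975, -0.0], [0.001, 0.0, -1.0]]
force: [1.4, -0.9, 5.9]
width: 0.292
```

Emit:
carry_out --increments '[{"dp":[0,0,0.001],"spin":0},{"dp":[0,0,0.002],"spin":0},{"dp":[0,0,0.003],"spin":0},{"dp":[0,0,0.004],"spin":0},{"dp":[0,0,0.004],"spin":0}]'

```text
time: 14.55
eef_pos: [0.5446, -0.1456, 0.1231]
ee_rot: [[0.975, -0.223, 0.001], [-0.223, -0.975, -0.0], [0.001, 0.0, -1.0]]
force: [1.5, -0.1, 7.0]
width: 0.293
```

Emit:
carry_out --increments '[{"dp":[0,0,0.001],"spin":0},{"dp":[0,0,0.002],"spin":0},{"dp":[0,0,0.003],"spin":0},{"dp":[0,0,0.004],"spin":0},{"dp":[0,0,0.004],"spin":0}]'

```text
time: 14.97
eef_pos: [0.5448, -0.1457, 0.1196]
ee_rot: [[0.975, -0.223, 0.002], [-0.223, -0.975, -0.001], [0.002, 0.0, -1.0]]
force: [1.0, -0.6, 12.6]
width: 0.297
```

Emit:
carry_out --increments '[{"dp":[0,0,0.0005],"spin":0},{"dp":[0,0,0.001],"spin":0},{"dp":[0,0,0.0015],"spin":0},{"dp":[0,0,0.0015],"spin":0}]'

```text
time: 15.3
eef_pos: [0.5445, -0.1455, 0.1171]
ee_rot: [[0.975, -0.223, 0.001], [-0.223, -0.975, -0.0], [0.001, 0.0, -1.0]]
force: [3.3, -0.6, 3.6]
width: 0.292
```

```bash
python3 - <<'E'
from h import *
go(.544,-.1448,.165,-12.3)
a=vision.get_image("wrist");cv2.imwrite("pics/w10.png",a);print(blue(a))
cv2.imwrite("pics/c10.png",cv2.resize(a[160:310,230:410],None,fx=4,fy=4,interpolation=cv2.INTER_CUBIC))
go(.544,-.1448,.165,-12.3);print(telemetry.state()["wrist_torque"])
E
```

```text
dp [-0.0006 -0.0006 -0.0479] yaw -12.9 spin -0.01 t 15.3 pos [ 0.5445 -0.1455  0.1171] F [ 3.25 -0.59  3.58] w 0.292
[([285, 243, 62, 63, 3055], [315.3, 274.67])]
dp [-0.0006 -0.0006 -0.0479] yaw -12.9 spin -0.01 t 15.35 pos [ 0.5445 -0.1455  0.1171] F [ 3.19 -0.6   4.58] w 0.292
[-0.27114824 -0.70636433 -0.01321627]
```

View pics/c10.png

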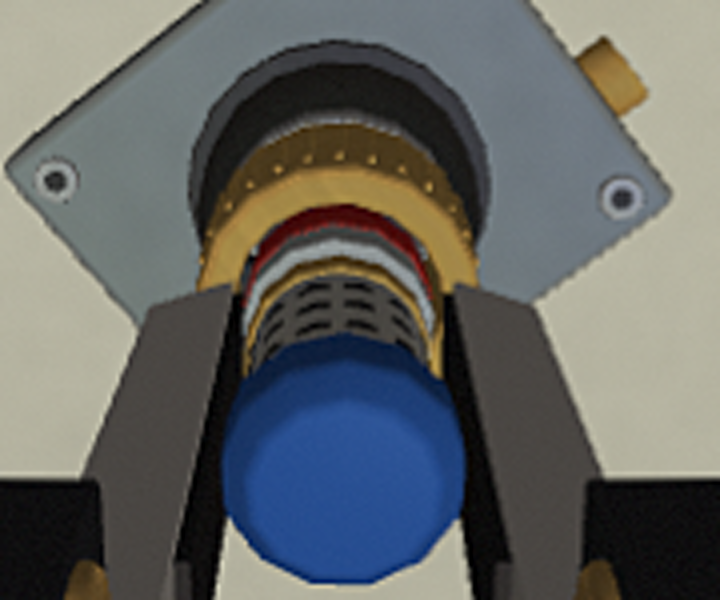

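Emit:
carry_out --increments '[{"dp":[0,0,0.001],"spin":0},{"dp":[0,0,0.002],"spin":0},{"dp":[0,0,0.003],"spin":0},{"dp":[0,0,0.003],"spin":0}]'

```text
time: 15.68
eef_pos: [0.5444, -0.1455, 0.114]
ee_rot: [[0.975, -0.223, 0.0], [-0.223, -0.975, -0.0], [0.0, 0.0, -1.0]]
force: [2.1, -0.2, 5.4]
width: 0.292
```

Emit:
carry_out --increments '[{"dp":[0,0,0.001],"spin":0},{"dp":[0,0,0.002],"spin":0},{"dp":[0,0,0.003],"spin":0},{"dp":[0,0,0.003],"spin":0}]'

```text
time: 16.02
eef_pos: [0.5445, -0.1455, 0.1113]
ee_rot: [[0.975, -0.223, 0.001], [-0.223, -0.975, -0.0], [0.001, 0.0, -1.0]]
force: [1.8, -0.9, 8.7]
width: 0.294
```

Emit:
carry_out --increments '[{"dp":[0,0,0.001],"spin":0},{"dp":[0,0,0.002],"spin":0},{"dp":[0,0,0.002],"spin":0}]'

```text
time: 16.27
eef_pos: [0.5445, -0.1455, 0.1095]
ee_rot: [[0.975, -0.223, 0.001], [-0.223, -0.975, -0.0], [0.001, 0.0, -1.0]]
force: [0.4, -0.2, 11.6]
width: 0.294
```

```bash
cat >> h.py <<'E'
def red(im):
    a=im[150:320,230:410].astype(int);return int(((a[...,2]>70)&(a[...,1]<40)&(a[...,0]<40)).sum())
E
python3 - <<'E'
from h import *
for n in(9,10): print(n,red(cv2.imread(f"pics/w{n}.png")))
a=vision.get_image("wrist");cv2.imwrite("pics/w11.png",a);print(red(a),blue(a));go(0,0,0)
E
```

```text
9 39
10 81
63 [([285, 244, 62, 62, 3045], [315.27, 274.78])]
dp [-0.5634 -0.0204  0.1091] yaw -12.9 spin None t 16.3167 pos [ 0.5446 -0.1455  0.1096] F [ 0.42 -0.54 10.87] w 0.29
```

Emit:
carry_out --increments '[{"dp":[0,0,0.001],"spin":0},{"dp":[0,0,0.002],"spin":0},{"dp":[0,0,0.002],"spin":0}]'

```text
time: 16.57
eef_pos: [0.5446, -0.1456, 0.1078]
ee_rot: [[0.975, -0.223, 0.001], [-0.223, -0.975, -0.0], [0.001, 0.0, -1.0]]
force: [-0.4, 0.4, 14.2]
width: 0.293
```

```bash
python3 - <<'E'
from h import *
a=vision.get_image("wrist");cv2.imwrite("pics/w12.png",a);print(red(a),blue(a));go(0,0,0)
E
```

```text
67 [([285, 244, 62, 62, 3046], [315.24, 274.77])]
dp [-0.5635 -0.0204  0.1072] yaw -12.9 spin None t 16.6167 pos [ 0.5446 -0.1456  0.1079] F [-0.82  0.3  14.22] w 0.295
```

```bash
python3 - <<'E'
import cv2
a=cv2.imread("pics/w12.png")[180:280,260:380]
cv2.imwrite("pics/c12.png",cv2.resize(a,None,fx=6,fy=6,interpolation=cv2.INTER_CUBIC))
E
```

```text
(no output)
```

View pics/c12.png

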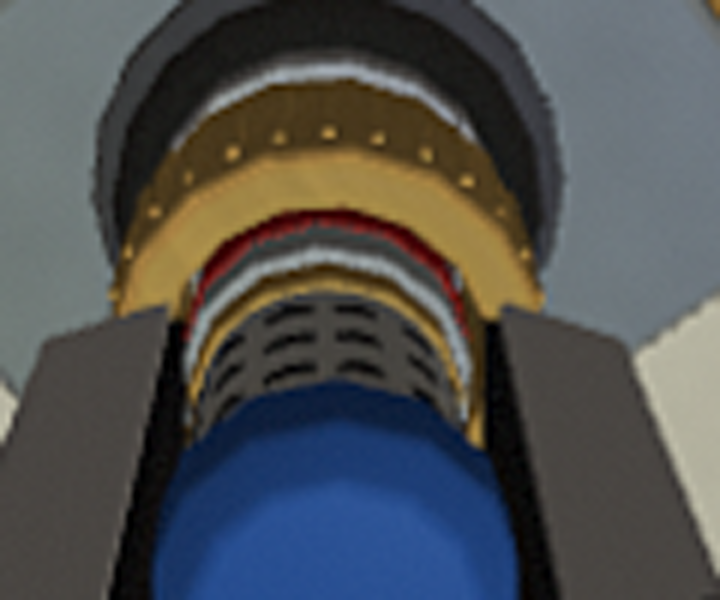

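```bash
python3 - <<'E'
from h import *
# (name, mouth z below TCP, observed sleeve outer-top far edge row, mouth far edge row)
obs={"w3 fwd":(.1293,165+85/8-.4,165+165/8-.4),"w5 caught":(-.0375,190+138/3-.3,190+226/3-.3),"w10":(.0205,160+165/4-.4,160+238/4-.4),"w12":(.0185,180+148/6-.4,180+248/6-.4)}
from scipy.optimize import brentq
for n,(m,so,mo) in obs.items():
    f=lambda y,r,z:proj(np.array([[0,y-r,z]]))[0,1]
    y=brentq(lambda y:f(y,.014,m)-mo,-.03,.03)
    d=brentq(lambda d:f(y,.022,m+d)-so,-.02,.05)
    print(n,"y",round(y*1e3,2),"sleeve top below mouth mm",round(d*1e3,1))
E
```

```text
w3 fwd y 3.48 sleeve top below mouth mm 5.0
w5 caught y 0.57 sleeve top below mouth mm 12.6
w10 y -0.38 sleeve top below mouth mm 10.4
w12 y 0.06 sleeve top below mouth mm 6.4
```

Emit:
carry_out --increments '[{"dp":[0,0,-0.002],"spin":0},{"dp":[0,0,-0.004],"spin":0},{"dp":[0,0,-0.006],"spin":0},{"dp":[0,0,-0.008],"spin":0},{"dp":[0,0,-0.008],"spin":0}]'

```text
time: 17.03
eef_pos: [0.5444, -0.1455, 0.1155]
ee_rot: [[0.975, -0.223, 0.001], [-0.223, -0.975, -0.0], [0.001, 0.0, -1.0]]
force: [2.0, -1.4, 4.8]
width: 0.297
```

Emit:
carry_out --increments '[{"dp":[0,0,-0.001],"spin":0},{"dp":[0,0,-0.002],"spin":0},{"dp":[0,0,-0.003],"spin":0},{"dp":[0,0,-0.003],"spin":0}]'

```text
time: 17.37
eef_pos: [0.5442, -0.1454, 0.1179]
ee_rot: [[0.975, -0.223, -0.0], [-0.223, -0.975, 0.0], [-0.0, -0.0, -1.0]]
force: [3.5, -0.6, 1.7]
width: 0.295
```

Emit:
carry_out --increments '[{"dp":[0,0,0],"spin":0},{"dp":[0,0,0],"spin":0},{"dp":[0,0,0],"spin":0},{"dp":[0,0,0],"spin":0},{"dp":[0,0,0],"spin":0}]' --hand 0.4

```text
time: 17.78
eef_pos: [0.544, -0.1454, 0.1177]
ee_rot: [[0.975, -0.223, -0.001], [-0.223, -0.975, 0.0], [-0.001, -0.0, -1.0]]
force: [-0.3, 0.1, 0.4]
width: 0.589
```

Emit:
carry_out --increments '[{"dp":[0,0,-0.015],"spin":0},{"dp":[0,0,-0.045],"spin":0},{"dp":[0,0,-0.08],"spin":0},{"dp":[0,0,-0.1],"spin":0},{"dp":[0,0,-0.1],"spin":0}]'

```text
time: 18.2
eef_pos: [0.5455, -0.1459, 0.2226]
ee_rot: [[0.975, -0.223, 0.006], [-0.223, -0.975, -0.002], [0.007, 0.001, -1.0]]
force: [-0.1, 0.5, 1.2]
width: 0.599
```

Emit:
carry_out --increments '[{"dp":[0,-0.03,0],"spin":0},{"dp":[0,-0.06,0],"spin":0},{"dp":[0,-0.06,0],"spin":0},{"dp":[0,-0.06,0],"spin":0}]'

```text
time: 18.53
eef_pos: [0.5576, -0.0859, 0.2171]
ee_rot: [[0.975, -0.221, -0.001], [-0.221, -0.975, 0.0], [-0.001, 0.0, -1.0]]
force: [-0.3, -0.4, -0.2]
width: 0.601
```

```bash
python3 - <<'E'
from h import *
go(0,0,0)
a=vision.get_image("wrist");cv2.imwrite("pics/w13.png",a);b=blue(a);print(b)
t=vision.get_image("scene")
c=b[0][1];x,y=int(c[0]),int(c[1]);print(x,y)
A=cv2.resize(a[max(0,y-70):y+50,x-60:x+60],(480,480),interpolation=cv2.INTER_CUBIC)
B=cv2.resize(t[190:260,315:395],(320,280),interpolation=cv2.INTER_CUBIC)
B=cv2.copyMakeBorder(B,0,200,0,0,cv2.BORDER_CONSTANT)
cv2.imwrite("pics/c13.png",np.hstack([A,B]))
E
```

```text
dp [-0.5625  0.0395  0.2178] yaw -12.8 spin None t 18.5333 pos [ 0.5576 -0.0859  0.2171] F [-0.31 -0.38 -0.22] w 0.601
[([297, 269, 36, 37, 1038], [314.82, 287.23])]
314 287
```

```bash
python3 - <<'E'
from h import *
im=cv2.imread("pics/w13.png")
for r in range(225,308): print(r,im[r,313:318].mean(0).round().astype(int).tolist(),end=" ; ")
print("\nred",red(im))
from scipy.optimize import brentq
z0=.2171
def f(y,r,h): return proj(np.array([[-.0005,y-r,z0-h]]))[0,1]
# y from cap bbox far/near: cap bottom far edge (home: shoulder at .100)
for lift in(0,.003,.006):
    s=.1+lift
    y=brentq(lambda y:f(y,.0145,s+.033)-268.7,-.05,.15)
    q=[f(y,.013,s+.006),f(y,.013,s),f(y,.014,.1),f(y,.022,.094),f(y,.022,.062),f(y,.022,.088),f(y,.022,.056)]
    w=proj(np.array([[.0145,y,s+.039],[-.0145,y,s+.039]]));print(lift,"y",round(y*1e3,1),"shoulder top/bot",np.round(q[:2],1),"mouth",q[2].round(1),"sleeve fwd top/bot",np.round(q[3:5],1),"back",np.round(q[5:],1),"capw",w[0,0]-w[1,0],"near top", proj(np.array([[0,y+.0125,z0-s-.046]]))[0,1])
E
```

```text
225 [58, 59, 62] ; 226 [86, 86, 86] ; 227 [144, 142, 137] ; 228 [161, 160, 152] ; 229 [140, 139, 134] ; 230 [18, 48, 66] ; 231 [23, 52, 70] ; 232 [27, 55, 72] ; 233 [27, 56, 72] ; 234 [28, 55, 72] ; 235 [27, 55, 71] ; 236 [26, 54, 71] ; 237 [32, 63, 80] ; 238 [37, 72, 89] ; 239 [27, 54, 70] ; 240 [38, 74, 97] ; 241 [55, 109, 140] ; 242 [70, 136, 166] ; 243 [71, 136, 162] ; 244 [71, 136, 163] ; 245 [72, 141, 167] ; 246 [58, 118, 142] ; 247 [7, 4, 64] ; 248 [42, 42, 82] ; 249 [63, 65, 61] ; 250 [54, 56, 57] ; 251 [98, 100, 97] ; 252 [153, 155, 147] ; 253 [132, 136, 131] ; 254 [37, 60, 74] ; 255 [23, 58, 79] ; 256 [52, 94, 115] ; 257 [69, 98, 111] ; 258 [57, 57, 57] ; 259 [42, 44, 45] ; 260 [55, 58, 60] ; 261 [66, 70, 72] ; 262 [52, 56, 58] ; 263 [48, 51, 54] ; 264 [65, 70, 72] ; 265 [58, 62, 65] ; 266 [42, 44, 46] ; 267 [53, 58, 61] ; 268 [62, 60, 60] ; 269 [59, 35, 22] ; 270 [58, 28, 9] ; 271 [57, 29, 11] ; 272 [56, 28, 12] ; 273 [73, 37, 17] ; 274 [100, 53, 25] ; 275 [109, 57, 26] ; 276 [110, 58, 28] ; 277 [110, 57, 27] ; 278 [110, 57, 27] ; 279 [124, 67, 34] ; 280 [140, 77, 40] ; 28
[... 320 characters left out ...]
7 [141, 75, 38] ; 298 [141, 75, 37] ; 299 [141, 75, 37] ; 300 [141, 75, 36] ; 301 [141, 75, 37] ; 302 [141, 74, 37] ; 303 [142, 75, 36] ; 304 [140, 70, 31] ; 305 [99, 35, 1] ; 306 [159, 189, 196] ; 307 [157, 178, 181] ; 
red 34
0 y 62.2 shoulder top/bot [256.5 253.7] mouth 252.7 sleeve fwd top/bot [241.8 229.8] back [239.4 227.8] capw 30.10781960419456 near top 307.42965205325277
0.003 y 60.8 shoulder top/bot [256.4 253.5] mouth 251.1 sleeve fwd top/bot [240.3 228.4] back [237.9 226.4] capw 29.883469904493836 near top 307.9075299258937
0.006 y 59.3 shoulder top/bot [256.2 253.4] mouth 249.6 sleeve fwd top/bot [238.7 227. ] back [236.4 225. ] capw 29.66221423553867 near top 308.39733702456704
```

Emit:
carry_out --increments '[{"dp":[-0.035,0.01,0],"spin":0},{"dp":[-0.07,0.02,0],"spin":0},{"dp":[-0.105,0.03,0.01],"spin":0},{"dp":[-0.14,0.04,0.02],"spin":0},{"dp":[-0.175,0.05,0.03],"spin":0}]'

```text
time: 19.05
eef_pos: [0.3739, -0.0972, 0.1871]
ee_rot: [[0.975, -0.224, -0.0], [-0.224, -0.975, -0.0], [-0.0, 0.0, -1.0]]
force: [1.1, -0.3, 0.4]
width: 0.598
```

Emit:
carry_out --increments '[{"dp":[-0.025,0.01,0.003],"spin":0},{"dp":[-0.025,0.01,0.003],"spin":0},{"dp":[-0.025,0.01,0.003],"spin":0},{"dp":[-0.025,0.01,0.003],"spin":0}]'

```text
time: 19.38
eef_pos: [0.3499, -0.1014, 0.1853]
ee_rot: [[0.975, -0.224, 0.001], [-0.224, -0.975, -0.0], [0.001, 0.0, -1.0]]
force: [0.8, -0.2, 0.5]
width: 0.599
```

```bash
python3 - <<'E'
from h import *
go(0,0,0);st=telemetry.state()
a=vision.get_image("wrist");cv2.imwrite("pics/w14.png",a);print(blue(a))
R=np.array(st["ee_rot"]);C=np.array([.5436,-.1444,0])
def P(h,r=0): # visible-side & far points
    p=R.T@(C+[0,0,h]-st["eef_pos"]);return p
th=np.linspace(0,2*np.pi,72)
def prof(h,r): 
    q=proj(P(h)+np.c_[r*np.cos(th),r*np.sin(th),0*th]);return q[:,0].min().round(1),q[:,0].max().round(1),q[:,1].mean().round(1)
for n,h,r in[("sleeve bot fwd",.062,.022),("sleeve top fwd",.094,.022),("top back",.088,.022),("mouth",.1,.014),("sh bot",.1,.013),("sh bot+3",.103,.013),("sh top",.106,.013),("cap bot",.133,.0145),("cap top",.146,.0145),("cap bot+3",.136,.0145),("cap top+3",.149,.0145)]: print(n,prof(h,r))
row=int(proj(P(.1)[None])[0,1].round());print("row",row)
for c in range(480,640): print(c,a[row-1:row+2,c].mean(0).round().astype(int).tolist(),end=";")
E
```

```text
dp [-0.3639 -0.0204  0.1849] yaw -13.0 spin None t 19.3833 pos [ 0.3499 -0.1014  0.1853] F [ 0.85 -0.25  0.48] w 0.599
[([582, 204, 47, 43, 1506], [605.07, 225.02])]
sleeve bot fwd (np.float64(513.9), np.float64(560.9), np.float64(196.9))
sleeve top fwd (np.float64(535.6), np.float64(587.0), np.float64(206.6))
top back (np.float64(531.2), np.float64(581.7), np.float64(204.6))
mouth (np.float64(549.9), np.float64(583.2), np.float64(208.8))
sh bot (np.float64(551.1), np.float64(582.0), np.float64(208.8))
sh bot+3 (np.float64(553.6), np.float64(584.7), np.float64(209.9))
sh top (np.float64(556.1), np.float64(587.5), np.float64(211.0))
cap bot (np.float64(579.1), np.float64(617.2), np.float64(221.8))
cap top (np.float64(592.9), np.float64(632.5), np.float64(227.8))
cap bot+3 (np.float64(582.2), np.float64(620.6), np.float64(223.1))
cap top+3 (np.float64(596.3), np.float64(636.3), np.float64(229.3))
row 209
480 [121, 116, 106];481 [121, 115, 106];482 [121, 115, 105];483 [121, 116, 106];484 [120, 115, 105];485 [119, 114, 105];486 [119, 115, 105];487 [119, 115, 105];488 [120, 114, 105];489 
[... 1955 characters left out ...]
602 [52, 25, 10];603 [55, 28, 13];604 [61, 30, 13];605 [68, 35, 15];606 [75, 38, 16];607 [77, 40, 17];608 [83, 43, 20];609 [86, 45, 21];610 [89, 46, 21];611 [91, 46, 21];612 [93, 47, 21];613 [96, 49, 22];614 [95, 47, 19];615 [98, 49, 21];616 [97, 47, 19];617 [94, 46, 18];618 [94, 52, 29];619 [95, 57, 37];620 [96, 63, 44];621 [109, 88, 75];622 [117, 103, 93];623 [132, 140, 139];624 [147, 167, 170];625 [144, 163, 164];626 [145, 162, 164];627 [144, 161, 163];628 [144, 161, 163];629 [143, 160, 162];630 [143, 160, 162];631 [143, 160, 162];632 [143, 159, 161];633 [143, 159, 161];634 [143, 160, 162];635 [143, 161, 162];636 [143, 159, 160];637 [143, 159, 161];638 [143, 159, 160];639 [142, 160, 161];
```

```bash
python3 - <<'E'
from h import *
vision.get_image("top")
for t,z in {"blank_plug":.038,"watch_loupe":0,"dropper_bottle":0,"palette_dish":0,"weight_2":0}.items():
    for k in spot_point("top",t)[:1]: print(t,np.round(k["position"],1),round(k["confidence"],2),at_z("top",k["position"],z).round(3))
go(0,0,0)
print(robot.close_job())
E
```

```text
blank_plug [225.4 233.3] 0.41 [0.467 0.171 0.038]
watch_loupe [272.2 150.1] 0.44 [0.69  0.055 0.   ]
dropper_bottle [396.8 164.6] 0.64 [ 0.645 -0.275  0.   ]
palette_dish [294.7 260.4] 0.68 [ 0.398 -0.001  0.   ]
weight_2 [415.5 263.4] 0.73 [ 0.384 -0.311  0.   ]
dp [-0.3631 -0.0204  0.185 ] yaw -12.9 spin None t 19.7333 pos [ 0.3495 -0.1008  0.1848] F [-0.16 -0.26  0.03] w 0.601
the job is handed in; nothing more can be done
None
```

The filter is fitted and, as far as my checks show, locked in the coupling. I handed the job in at 19.7 s with the arm well clear.

- **Sleeve back:** I drew the sleeve down at about 13 N. After I let go it stayed back, with the valve up and the red band uncovered.
- **Filter in:** I took the filter from the rack and pressed it into the coupling. The push peaked at about 14 N on the reading, or about 16 N with the filter's weight. That puts the rubber mount at roughly 11 mm, under the 16 mm limit.
- **Sleeve locked:** In the last wrist-camera measurement the sleeve's top edge was at column 535.7, where fully forward should give 535.6 and caught-back about 531. Its lower edge fitted less exactly (516.7 against 513.9), but in the same direction.
- **Filter's final position:** After release the shoulder sits about 2–3 mm above the mouth's rim. I take this as play in the groove with the filter locked, since it fits the given valve range. I did no pull test to confirm it.
- **Other things on the bench:** I saw no contact with anything else. The plug and the bystanders are where they were first found, within the networks' scatter of about 1 cm.

The picture viewer reached its limit, so the final state was checked by pixel measurements and not by eye.

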